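Lock the shaker platform with its transport pin

ROBOT

A 6-joint arm with a two-finger parallel gripper is mounted at the origin on the work surface. World frame = base frame: x ahead of the robot, y to its left, z up, the work surface at z = 0. Lengths are in m, angles in rad, forces in N, time in s.
With the tool pointing down it reaches from about 0.225 to 0.875 m from the base axis. Payload 3.4 kg.
Tool frame: the origin (TCP) lies at the very end of the fingers, on their centre line; the grasp point (between the pads) lies 19 mm behind it (grip_depth is the distance from the TCP to the grasp point, in m); x points along the fingers, z is the direction in which the jaws open and shut, and the axes are right-handed (so a half turn about x gives the same grasp; the last joint's range is limited). The gripper opens to 85 mm and grips with 20 to 120 N. Pads are 22 mm wide; open, the fingers measure 114 mm over their backs; the gripper's body (76 mm by 85 mm) begins 54 mm behind the grasp point. The pads swing forward as they close: fully open they stand 13 mm farther back than shut.
Start: joints at [1.028, 0.276, 1.505, -0, 1.361, -0.121], TCP at [0.235, 0.525, 0.231] pointing down, gripper open.
Joint ranges: [-2.89, 2.89], [-0.75, 2.08], [0.22, 2.7], [-1.18, 4.32], [0.11, 2.71], [-2.7, 2.7]. Speed limits (rad/s): [2.57, 2.57, 3.14, 3.14, 3.14, 3.14].

INTERFACE

Orientations are given as a unit quaternion [w, x, y, z].
In Python, from rig import get_state, get_image, sign_off, grip_depth gives the robot as it stands. The module is installed in compiled form; this text tells all that it offers.
- The arm moves only by the tool arm_command, never from a script. Its argument "series" is a list of rows, each an object with "dp": the shift along the tool's x, y, z scaled (see below), a list of three; "angular": the turn, a rotation vector about the tool's x, y, z scaled (see below), a list of three; "gripper": the finger opening in mm, from 0 to 85.4. A call has exactly 8 rows; each row shifts and turns the pose as measured when the row begins, along the tool's axes as they then stand; what a row does not reach is not made up. The controller multiplies each number of a shift by 0.12 m and each number of a turn by 90 degrees. A row lasts 1/8 s, in which the tool goes at most 62.5 mm and 10.7 degrees, less where a joint would pass 70% of its speed; a pose out of reach is approached as far as the arm can. A call with a number of a shift or a turn outside -1 to 1 is refused whole. A call with a gripper value outside its range is refused whole. The fingers move at their own pace and stop on an object; "grip_force" is the grip in N (left out, the last holds). Time passes only in rows, so rows that do not move let the fingers close, or fill a call up. It gives the time, the measured TCP pose, the force and the opening at its end, in the units of the state.
- get_state(): the state, without advancing time (a new reading comes with each control period).
- get_image(name): name is "side" or "top"; returns a dict with "image" (400x640x3 uint8, blue, green, red), "depth" (400x640 float32, m along the optical axis (not along the pixel's ray), 0 where there is no reading), "mtx" (3x3 intrinsics, pixels), "k1" (the pictures are not rectified: a ray, as slopes to the right and down, at radius r is drawn at 1 + k1 r^2 times it, then the intrinsics apply), "view" (4x4, takes a point from world to camera coordinates). Camera axes: x right, y up, looking along -z (the intrinsics and any distortion apply to the point x, -y, -z); pixel columns grow to the right and rows downward; lengths in m; the calibration is good to about 2 mm. A picture is of the moment at which its call begins.
- sign_off(): hands the job in, once; it reports no verdict.
The state is a dict: "clock": time; "qpos": joint angles; "qd": joint speeds; "effort": joint torques, N m; "position": TCP position; "ee_rot": TCP orientation; "contact_force": force on the tool from outside, world axes, zero at the start; "moment": the same for the moment, N m; "width": finger opening in m.
Only numpy, scipy, OpenCV 4.12 (cv2) and the standard library are available. Lean on these libraries where they do the work, as an engineer would, in place of code of your own. Each camera call takes 0.05 s, during which the arm holds its last target. There are 200 camera calls.

TASK

Lock the shaker for transport: gently slide its platform along until the hole in the platform's drilled strip comes under the steel pin parked in the bracket, so that the pin drops into it, then push the pin fully home, its head down on the bracket, and leave it there. Do not disturb the bottle, beaker and jar standing around.

Things in the scene. Friction and masses are not known exactly. Their poses are not given: they have to be found in the camera images.
- shaker: Laboratory shaker, white base 200 x 320 mm, 78 mm high, fixed. Origin: centre of its underside; x from its bracket side to its back, y along its long side, z up. On it an aluminium platform (190 x 250 mm, top at z = 94 mm) slides along y, with a cross bar near each end and two flasks clamped in its back half (x = 25 to 90 mm, up to z = 165 mm).
- bush_mouth (a point): Centre of the mouth of the bush, an 11 mm wide, 24 mm deep vertical guide hole in the upper block of the fixed lock bracket; on the bracket's top face, at shaker (-118, 0, 115.5) mm, shaker's axes. Bracket: 54 mm in x, 34 mm in y. Its lower block has a 14.5 mm hole in line with the bush and, hidden below, a spring catch gripping the pin.
- strip_slot (a point): Point on the bush's axis at shaker (-118, 0, 90) mm: top face of the flat steel strip (180 mm along y, 30 mm wide, 6 mm thick) that passes between the bracket's blocks, fast to the platform and moving with it. It has one 12 mm hole; where along it differs each time and is not measured: it comes under the bush at a platform joint value somewhere in -0.013 to +0.013.
- platform (a joint): Platform position along shaker +y (m): 0 = mid travel, stops at -0.036 and +0.036. Starts at +0.026 to +0.034, so slide it towards -y; that takes about 2.5 N and it stays where left. Slid slowly (10 to 15 mm/s), the pin falls into the strip's hole by itself as it comes under, and the platform then stops dead against the pin.
- bar_left (a point): Middle of the platform's +y cross bar: level steel round bar, 14 mm diameter, 164 mm long along shaker x, on a post at each end; centre 128 mm above the bench, 34 mm above the platform, at shaker y = 110 mm + joint. Can be pushed from either side or gripped from above.
- bar_right (a point): The same for the platform's -y cross bar, at shaker y = -110 mm + joint.
- pin: Loose upright steel pin, about 80 g: shank 10 mm diameter, 52 mm long, tapered tip; round flat-topped head 28 mm diameter, 12 mm high. Origin: end of the tip; z up to the head. Starts parked in the bush, tip on the strip. Over the hole it falls 14 to 23 mm, until the spring catch holds it; pushing it on takes about 2 to 18 N until the head rests on the bracket.
- pin_collar (a point): Centre of the underside of the pin's head (its flat top is 12 mm higher). Height above bush_mouth: 26.5 mm parked, about 4 to 12 mm when fallen onto the catch, 0 fully home.
- reagent_bottle: closed green reagent bottle, 66 mm wide, 135 mm tall; origin at the centre of its underside. Bystander, to be left alone.
- beaker: open glass beaker, 72 mm wide, 90 mm tall; origin at the centre of its underside. Bystander, to be left alone.
- sample_jar: small closed amber jar, 60 mm wide, 70 mm tall; origin at the centre of its underside. Bystander, to be left alone.
There are look-alikes about, which are no part of the job. What is meant by the pin is not blue, and is the smaller of those in its own colour.

How it is judged:
By the outcome, as a careful person would: the job done as asked, in the order asked, and still so for the second after the job is handed in, with the robot touching nothing.
It also fails if it takes over 48 s, if anything falls off the work surface, if the arm or the gripper's body presses on something with over 40 N, if the wrist force passes 120 N, or if a joint passes its speed limit or range.

## Working session

There is one attempt and no reset: what is moved stays moved. The work goes in short steps, Python scripts to look and compute and a tool call to move; the robot and the scene stay as the last step left them, time stands still between calls to the robot, and variables do not carry over. Pictures are saved under pics/ and viewed, about 8 in all and at most 12, crops included, and the job is handed in when it is done.

Besides the shell and the picture viewer there is one more tool, called as name([rows], argument=value, ...), one row to a line, values as JSON. arm_command: Moves the arm, as the interface text tells. Its arguments: {"type":"object","properties":{"series":{"type":"array","items":{"type":"object","properties":{"dp":{"type":"array","items":{"type":"number"}},"angular":{"type":"array","items":{"type":"number"}},"gripper":{"type":"number"}}}},"grip_force":{"type":"number"}},"required":["series"]}

```bash
mkdir -p pics; cat > h.py <<'E'
import numpy as np, cv2
from rig import get_state, get_image, sign_off, grip_depth
def grab(n,f):
    d=get_image(n); np.savez('%s.npz'%f,**d); cv2.imwrite('pics/%s.png'%f,d['image']); return d
def load(f): return dict(np.load('%s.npz'%f))
def ray(d,u,v):
    p=cv2.undistortPoints(np.array([[[u,v]]],float),d['mtx'],np.array([float(d['k1']),0,0,0,0.]))[0,0]
    return np.array([p[0],-p[1],-1.])
def at_depth(d,u,v,r=1):
    z=d['depth'][v-r:v+r+1,u-r:u+r+1]; z=np.median(z[z>0]); 
    return (np.linalg.inv(d['view'])@np.r_[ray(d,u,v)*z,1])[:3]
def at_z(d,u,v,h):
    V=np.linalg.inv(d['view']); o=V[:3,3]; r=V[:3,:3]@ray(d,u,v); return o+r*(h-o[2])/r[2]
def proj(d,P):
    c=(d['view']@np.r_[P,1])[:3]; x,y=c[0]/-c[2],-c[1]/-c[2]; k=1+float(d['k1'])*(x*x+y*y)
    return (d['mtx']@np.array([x*k,y*k,1]))[:2]
E
python3 - <<'E'
from h import *
a=grab('top','top0');b=grab('side','side0')
print(get_state(),grip_depth if not callable(grip_depth) else grip_depth()); print(a['view'],a['mtx'],a['k1'],b['view'])
E
```

```text
{'clock': 0.1, 'qpos': array([ 1.02797783e+00,  2.76564555e-01,  1.50596949e+00,  3.62344468e-05,
        1.36073179e+00, -1.20998723e-01]), 'qd': array([ 0.00040858, -0.00170821, -0.0032724 , -0.00108207,  0.00104723,
       -0.00162815]), 'effort': array([ 2.02811323e-03, -4.17703092e+01, -2.46404225e+01,  2.29066991e-04,
        5.69139433e-03,  2.55960714e-05]), 'position': array([0.23517119, 0.52420671, 0.23052228]), 'ee_rot': array([ 0.59305927, -0.38449108,  0.59413378,  0.38399527]), 'contact_force': array([-0.01029962, -0.78672575,  0.06780955]), 'moment': array([-0.02475034, -0.00378337,  0.02805237]), 'width': 0.08544243112525636} 0.0187
[[ 0.02663301 -0.99951603  0.01607435 -0.01568246]
 [ 0.99509812  0.02804043  0.09483394 -0.54763366]
 [-0.09523877  0.01346984  0.99536332 -1.54887798]
 [ 0.          0.          0.          1.        ]] [[440.5827486    0.         323.97206   ]
 [  0.         440.5827486  194.91153789]
 [  0.           0.           1.        ]] -0.06279939666028016 [[ 0.95345931 -0.30119891  0.01394849 -0.51501968]
 [ 0.17966051  0.60465832  0.77595774 -0.19945217]
 [-0.24215169 -0.73733814  0.63063065 -0.94392559]
 [ 0.          0.          0.          1.        ]]
```

View pics/top0.png

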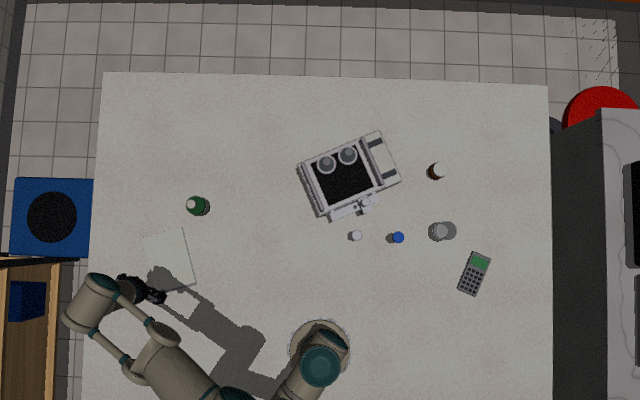

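View pics/side0.png

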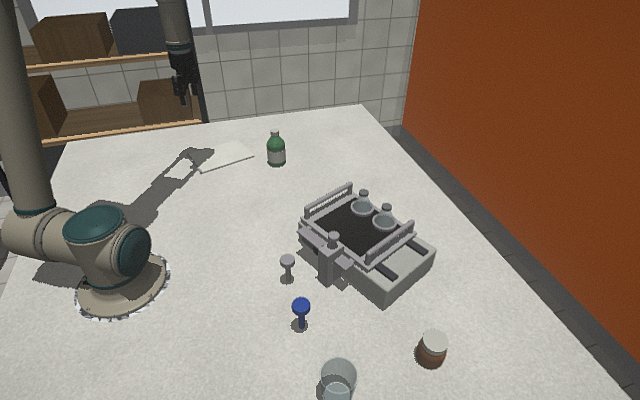

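The top view shows the shaker at about (350,175), with the bracket and pin at about (364,203). Decoy pins stand at (355,236), grey, and (398,237), blue. The bottle is at (198,205), the jar at (436,171) and the beaker at (442,231). I'll enlarge both views.

```bash
python3 - <<'E'
from h import *
a=load('top0')['image'][120:250,285:415];b=load('side0')['image'][175:315,275:445]
A=cv2.resize(a,None,fx=4.5,fy=4.5,interpolation=cv2.INTER_CUBIC)
B=cv2.resize(b,None,fx=4.5,fy=4.5,interpolation=cv2.INTER_CUBIC)
cv2.imwrite('pics/c1.png',A);cv2.imwrite('pics/c2.png',B[:600,:800])
E
```

```text
(no output)
```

View pics/c1.png

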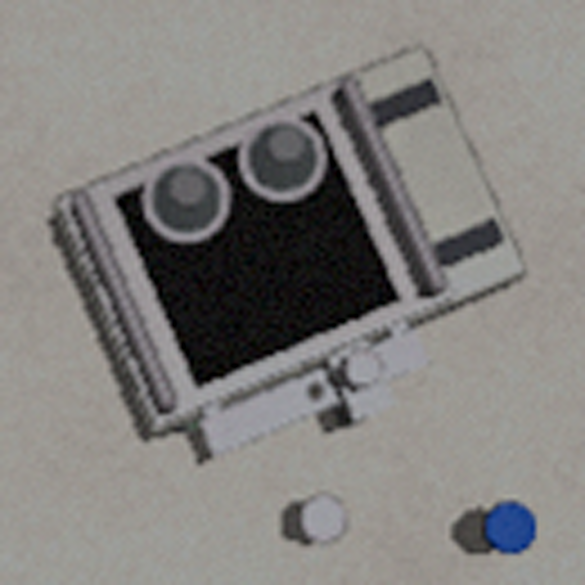

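View pics/c2.png

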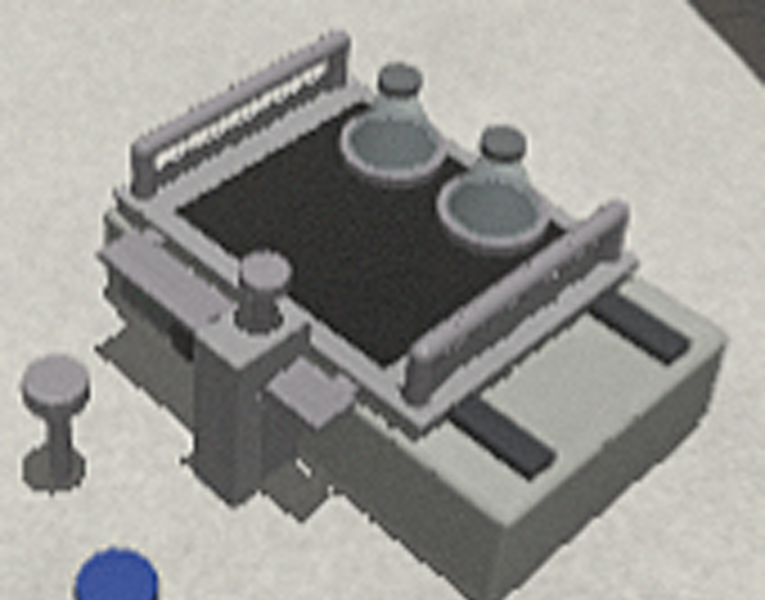

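The crop shows the hole in the strip as a dark spot at crop (317,390), on the +y (left) side of the bracket. The pin head is at crop (363,368), the left bar runs from (82,198) to (165,408), and the right bar from (345,85) to (432,290).

```bash
python3 - <<'E'
from h import *
d=load('top0');s=load('side0')
f=lambda u,v,h:at_z(d,285+(u+.5)/4.5-.5,120+(v+.5)/4.5-.5,h)
P={n:f(*q) for n,q in dict(TL=(60,200,.078),TR=(425,47,.078),BR=(525,270,.078),BL=(148,437,.078),L1=(82,198,.135),L2=(165,408,.135),R1=(345,85,.135),R2=(432,290,.135),pin=(364,368,.154),hole=(317,390,.088),decoy=(324,518,.1)).items()}
for n,p in P.items(): print(n,p.round(4))
g=lambda u,v,h:at_z(s,275+u/4.5,175+v/4.5,h)
S={n:g(*q) for n,q in dict(pin=(265,268,.154),L1=(340,38,.135),L2=(143,150,.135),R2=(423,355,.135),R1=(618,207,.135),BR=(508,523,.078),TR=(727,340,.078)).items()}
for n,p in S.items(): print('side',n,p.round(4))
for n,u,v in [('pin',366,202)]: print(at_depth(d,u,v,0), at_depth(s,334,234,0))
n=lambda v:v/np.linalg.norm(v)
for A in (P['TR']-P['BR'],P['L1']-P['L2'],P['R1']-P['R2'],S['L1']-S['L2'],S['R1']-S['R2'],P['BR']-P['BL'],P['TR']-P['TL']): print(np.degrees(np.arctan2(A[1],A[0])),np.linalg.norm(A))
c=(P['TL']+P['TR']+P['BL']+P['BR'])/4; print('c',c)
from scipy.spatial.transform import Rotation as R
q=get_state()['ee_rot']; print(R.from_quat(np.r_[q[1:],q[0]]).as_matrix().round(3))
E
```

```text
TL [0.6481 0.0934 0.078 ]
TR [ 0.7777 -0.1878  0.078 ]
BR [ 0.604  -0.2679  0.078 ]
BL [0.4669 0.0203 0.078 ]
L1 [0.6407 0.0744 0.135 ]
L2 [0.486  0.0084 0.135 ]
R1 [ 0.7323 -0.1201  0.135 ]
R2 [ 0.5792 -0.1876  0.135 ]
pin [ 0.5181 -0.1359  0.154 ]
hole [ 0.5058 -0.1075  0.088 ]
decoy [ 0.4086 -0.1137  0.1   ]
side pin [ 0.5192 -0.1397  0.154 ]
side L1 [0.6392 0.0639 0.135 ]
side L2 [ 0.4901 -0.0073  0.135 ]
side R2 [ 0.5825 -0.2044  0.135 ]
side R1 [ 0.732  -0.1315  0.135 ]
side BR [ 0.6046 -0.2752  0.078 ]
side TR [ 0.7773 -0.1957  0.078 ]
[ 0.51574255 -0.13708465  0.15871496] [ 0.52050639 -0.13683249  0.15285724]
24.762569174386993 0.19125387499090812
23.10906674298213 0.1681515468685617
23.81831566763947 0.16732303633024356
25.54462665823216 0.1651979902504743
25.981772389690704 0.16630112471180694
-64.5553366113541 0.3191257593857354
-65.25905530514207 0.30961210463893496
c [ 0.62419519 -0.08549386  0.078     ]
[[-0.001 -0.912  0.409]
 [-0.001  0.409  0.912]
 [-1.     0.    -0.002]]
```

arm_command([
  {"dp": [0, 0, 0], "angular": [0.114, 0, 0], "gripper": 0},
  {"dp": [0, 0, 0], "angular": [0.114, 0, 0], "gripper": 0},
  {"dp": [0, 0, 0], "angular": [0.114, 0, 0], "gripper": 0},
  {"dp": [0, 0, 0], "angular": [0.114, 0, 0], "gripper": 0},
  {"dp": [0, -0.4, 0.06], "angular": [0, 0, 0], "gripper": 0},
  {"dp": [0, -0.5, 0.08], "angular": [0, 0, 0], "gripper": 0},
  {"dp": [0, -0.5, 0.08], "angular": [0, 0, 0], "gripper": 0},
  {"dp": [0, -0.5, 0.08], "angular": [0, 0, 0], "gripper": 0},
])

```text
clock: 1.1
position: [0.3593, 0.3264, 0.2266]
ee_rot: [0.69, -0.148, 0.694, 0.145]
contact_force: [1.2, -0.1, 0.5]
width: -0.0006
```

```bash
cat >> h.py <<'E'
from scipy.spatial.transform import Rotation as R
C=np.array([.6242,-.0855,0]); YAW=np.radians(24.7)
RS=R.from_euler('z',YAW).as_matrix()
RT=np.c_[[0,0,-1.],RS[:,1],RS[:,0]]   # tool x down, y shaker y, z shaker x
def rep(sh=None):
    s=get_state(); q=s['ee_rot']; M=R.from_quat(np.r_[q[1:],q[0]]); p=s['position']
    print('t',s['clock'],'shaker pos mm',(RS.T@(p-C)*1e3).round(1),'F shaker',(RS.T@s['contact_force']).round(2),'w',s['width'])
    print('rot units',((M.inv()*R.from_matrix(RT)).as_rotvec()/(np.pi/2)).round(4),'q6',s['qpos'].round(2))
    if sh is not None: print('dp units total',(M.inv().apply(C+RS@np.array(sh)-p)/.12).round(4))
E
python3 -c "
from h import *
rep([-.01,.175,.2])"
```

```text
t 1.1 shaker pos mm [-68.5 484.9 226.6] F shaker [ 1.04 -0.61  0.54] w -0.000555031004264969
rot units [-0.0089 -0.0045  0.0025] q6 [ 0.6   0.15  1.69 -0.    1.31  0.18]
dp units total [ 0.2278 -2.5746  0.5252]
```

arm_command([
  {"dp": [0, -0.42, 0.085], "angular": [-0.009, -0.004, 0.002], "gripper": 0},
  {"dp": [0, -0.42, 0.085], "angular": [0, 0, 0], "gripper": 0},
  {"dp": [0, -0.42, 0.085], "angular": [0, 0, 0], "gripper": 0},
  {"dp": [0, -0.42, 0.085], "angular": [0, 0, 0], "gripper": 0},
  {"dp": [0, -0.42, 0.085], "angular": [0, 0, 0], "gripper": 0},
  {"dp": [0, -0.42, 0.085], "angular": [0, 0, 0], "gripper": 0},
  {"dp": [0, 0, 0], "angular": [0, 0, 0], "gripper": 0},
  {"dp": [0, 0, 0], "angular": [0, 0, 0], "gripper": 0},
])

```text
clock: 2.1
position: [0.5453, 0.0639, 0.2237]
ee_rot: [0.69, -0.149, 0.693, 0.149]
contact_force: [-0.5, 0.0, -0.7]
width: -0.0001
```

```bash
python3 -c "
from h import *
rep([-.01,.175,.112])"
```

```text
t 2.1 shaker pos mm [ -9.3 168.7 223.7] F shaker [-0.45  0.22 -0.69] w -9.910383314455316e-05
rot units [-0.0039 -0.0028 -0.0008] q6 [-0.01  0.24  1.57 -0.    1.33 -0.43]
dp units total [ 0.9309  0.0512 -0.0024]
```

arm_command([
  {"dp": [0.1, 0.07, 0], "angular": [-0.004, -0.003, 0], "gripper": 0},
  {"dp": [0.2, 0, 0], "angular": [0, 0, 0], "gripper": 0},
  {"dp": [0.2, 0, 0], "angular": [0, 0, 0], "gripper": 0},
  {"dp": [0.2, 0, 0], "angular": [0, 0, 0], "gripper": 0},
  {"dp": [0.15, 0, 0], "angular": [0, 0, 0], "gripper": 0},
  {"dp": [0.08, 0, 0], "angular": [0, 0, 0], "gripper": 0},
  {"dp": [0, 0, 0], "angular": [0, 0, 0], "gripper": 0},
  {"dp": [0, 0, 0], "angular": [0, 0, 0], "gripper": 0},
])

```text
clock: 3.1
position: [0.5324, 0.0835, 0.1066]
ee_rot: [0.689, -0.154, 0.691, 0.158]
contact_force: [0.0, -0.3, 0.3]
width: -0.0001
```

```bash
python3 - <<'E'
from h import *
rep([-.01,.16,.112])
b=grab('side','side1')['image'][150:300,260:460]
cv2.imwrite('pics/c3.png',cv2.resize(b,None,fx=4,fy=4,interpolation=cv2.INTER_CUBIC))
E
```

```text
t 3.1 shaker pos mm [-12.8 192.  106.6] F shaker [-0.09 -0.28  0.34] w -9.584500604623453e-05
rot units [ 0.0092 -0.0011 -0.0043] q6 [ 0.02  0.32  1.77  0.01  1.05 -0.43]
dp units total [-0.0468 -0.2663  0.0193]
```

View pics/c3.png

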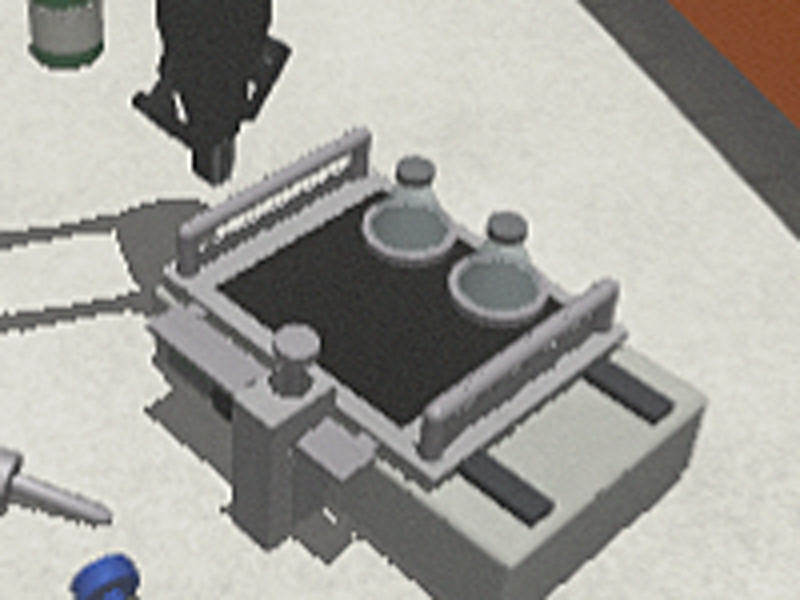

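The gripper is outside the +y bar, with its tip at crop (215,180) and the bar at crop (185,230) to (365,135). The pin is still parked at (297,345). The grey look-alike at (50,490) has toppled and the blue one at (105,580) is leaning. The arm was nowhere near them, so they look to have fallen on their own. Next I approach the bar.

arm_command([
  {"dp": [-0.04, -0.05, 0.02], "angular": [0.009, 0, -0.004], "gripper": 0},
  {"dp": [0, -0.05, 0], "angular": [0, 0, 0], "gripper": 0},
  {"dp": [0, -0.05, 0], "angular": [0, 0, 0], "gripper": 0},
  {"dp": [0, -0.04, 0], "angular": [0, 0, 0], "gripper": 0},
  {"dp": [0, -0.013, 0], "angular": [0, 0, 0], "gripper": 0},
  {"dp": [0, -0.013, 0], "angular": [0, 0, 0], "gripper": 0},
  {"dp": [0, 0, 0], "angular": [0, 0, 0], "gripper": 0},
  {"dp": [0, 0, 0], "angular": [0, 0, 0], "gripper": 0},
])

```text
clock: 4.15
position: [0.5478, 0.0586, 0.1133]
ee_rot: [0.691, -0.151, 0.69, 0.15]
contact_force: [-0.4, 0.1, -0.7]
width: 0.0002
```

```bash
python3 -c "
from h import *
rep([-.01,.16,.112])"
```

```text
t 4.15 shaker pos mm [ -9.2 162.9 113.3] F shaker [-0.29  0.28 -0.69] w 0.00022151252047071805
rot units [-0.0014  0.0009  0.001 ] q6 [-0.02  0.33  1.74 -0.    1.07 -0.45]
dp units total [ 0.0109 -0.0239 -0.0065]
```

arm_command([
  {"dp": [0, -0.0125, 0], "angular": [0, 0, 0], "gripper": 0},
  {"dp": [0, -0.0125, 0], "angular": [0, 0, 0], "gripper": 0},
  {"dp": [0, -0.0125, 0], "angular": [0, 0, 0], "gripper": 0},
  {"dp": [0, -0.0125, 0], "angular": [0, 0, 0], "gripper": 0},
  {"dp": [0, -0.0125, 0], "angular": [0, 0, 0], "gripper": 0},
  {"dp": [0, -0.0125, 0], "angular": [0, 0, 0], "gripper": 0},
  {"dp": [0, -0.0125, 0], "angular": [0, 0, 0], "gripper": 0},
  {"dp": [0, -0.0125, 0], "angular": [0, 0, 0], "gripper": 0},
])

```text
clock: 5.15
position: [0.5519, 0.0496, 0.1133]
ee_rot: [0.691, -0.149, 0.691, 0.152]
contact_force: [-1.1, 3.9, 0.1]
width: -0.0003
```

```bash
python3 -c "
from h import *
rep([-.01,.128,.113])"
```

```text
t 5.15 shaker pos mm [ -9.2 153.  113.3] F shaker [0.61 4.06 0.07] w -0.0003270331203212795
rot units [-0.0016  0.0009 -0.0021] q6 [-0.04  0.34  1.73  0.    1.08 -0.47]
dp units total [ 0.0022 -0.2082 -0.0061]
```

arm_command([
  {"dp": [0, -0.0125, 0], "angular": [0, 0, 0], "gripper": 0},
  {"dp": [0, -0.0125, 0], "angular": [0, 0, 0], "gripper": 0},
  {"dp": [0, -0.0125, 0], "angular": [0, 0, 0], "gripper": 0},
  {"dp": [0, -0.0125, 0], "angular": [0, 0, 0], "gripper": 0},
  {"dp": [0, -0.0125, 0], "angular": [0, 0, 0], "gripper": 0},
  {"dp": [0, -0.0125, 0], "angular": [0, 0, 0], "gripper": 0},
  {"dp": [0, -0.0125, 0], "angular": [0, 0, 0], "gripper": 0},
  {"dp": [0, -0.0125, 0], "angular": [0, 0, 0], "gripper": 0},
])

```text
clock: 6.15
position: [0.5572, 0.0382, 0.1133]
ee_rot: [0.691, -0.149, 0.691, 0.152]
contact_force: [-0.4, 3.4, 0.9]
width: 0.0002
```

```bash
python3 -c "
from h import *
rep([-.01,.128,.113])"
```

```text
t 6.15 shaker pos mm [ -9.1 140.4 113.3] F shaker [1.06 3.22 0.92] w 0.00019126472558994215
rot units [-0.0017  0.001  -0.0025] q6 [-0.06  0.34  1.72  0.    1.08 -0.49]
dp units total [ 0.0022 -0.1032 -0.0068]
```

arm_command([
  {"dp": [0, -0.0115, 0], "angular": [0, 0, 0], "gripper": 0},
  {"dp": [0, -0.0115, 0], "angular": [0, 0, 0], "gripper": 0},
  {"dp": [0, -0.0115, 0], "angular": [0, 0, 0], "gripper": 0},
  {"dp": [0, -0.0115, 0], "angular": [0, 0, 0], "gripper": 0},
  {"dp": [0, -0.0115, 0], "angular": [0, 0, 0], "gripper": 0},
  {"dp": [0, -0.0115, 0], "angular": [0, 0, 0], "gripper": 0},
  {"dp": [0, -0.0115, 0], "angular": [0, 0, 0], "gripper": 0},
  {"dp": [0, -0.0115, 0], "angular": [0, 0, 0], "gripper": 0},
])

```text
clock: 7.15
position: [0.5623, 0.0274, 0.1133]
ee_rot: [0.691, -0.149, 0.691, 0.152]
contact_force: [-0.4, 2.4, 1.8]
width: -0.0003
```

```bash
python3 - <<'E'
from h import *
rep([-.01,.128,.113])
s=grab('side','side2')
m=load('side1')
# head-top depth-based height: highest point in window near pin
for d in (m,s):
    V=np.linalg.inv(d['view']); best=[]
    for v in range(215,265):
        for u in range(315,355):
            if d['depth'][v,u]>0:
                p=at_depth(d,u,v,0)
                if np.hypot(*(p[:2]-[.517,-.136]))<.012: best.append(p[2])
    print(np.percentile(best,[50,80,90,95]).round(4))
E
```

```text
t 7.15 shaker pos mm [ -9.1 128.4 113.3] F shaker [0.63 2.3  1.76] w -0.0003331489395847778
rot units [-0.0016  0.0011 -0.0022] q6 [-0.08  0.35  1.71  0.    1.08 -0.51]
dp units total [ 0.0028 -0.0035 -0.0077]
[0.1302 0.1537 0.1541 0.1552]
[0.1337 0.1534 0.1542 0.1549]
```

Still parked. I'll continue in shorter pushes.

arm_command([
  {"dp": [0, -0.0115, 0], "angular": [0, 0, 0], "gripper": 0},
  {"dp": [0, -0.0115, 0], "angular": [0, 0, 0], "gripper": 0},
  {"dp": [0, -0.0115, 0], "angular": [0, 0, 0], "gripper": 0},
  {"dp": [0, -0.0115, 0], "angular": [0, 0, 0], "gripper": 0},
  {"dp": [0, -0.0115, 0], "angular": [0, 0, 0], "gripper": 0},
  {"dp": [0, 0, 0], "angular": [0, 0, 0], "gripper": 0},
  {"dp": [0, 0, 0], "angular": [0, 0, 0], "gripper": 0},
  {"dp": [0, 0, 0], "angular": [0, 0, 0], "gripper": 0},
])

```text
clock: 8.2
position: [0.5647, 0.0221, 0.1133]
ee_rot: [0.691, -0.148, 0.691, 0.153]
contact_force: [-1.2, 3.9, 1.3]
width: -0.0002
```

```bash
cat >> h.py <<'E'
def pinz(f):
    d=grab('side',f); best=[]
    for v in range(215,270):
        for u in range(315,355):
            if d['depth'][v,u]>0:
                p=at_depth(d,u,v,0)
                if np.hypot(*(p[:2]-[.517,-.136]))<.012: best.append(p[2])
    print('pin top',np.percentile(best,[50,80,90,95]).round(4))
E
python3 - <<'E'
from h import *
rep([-.01,.128,.113]); pinz('side3')
E
```

```text
t 8.2 shaker pos mm [ -9.  122.6 113.3] F shaker [0.51 4.01 1.34] w -0.00020591974894504066
rot units [-0.0021  0.0012 -0.0044] q6 [-0.09  0.35  1.7   0.01  1.09 -0.52]
dp units total [ 0.0031  0.0449 -0.0081]
pin top [0.1348 0.1358 0.1362 0.1367]
```

The pin dropped: its head top fell from 154 to 136 mm. I'll back off, lift and move above the pin.

arm_command([
  {"dp": [0, 0.06, 0], "angular": [0, 0, 0], "gripper": 0},
  {"dp": [0, 0.06, 0], "angular": [0, 0, 0], "gripper": 0},
  {"dp": [-0.2, 0, 0], "angular": [0, 0, 0], "gripper": 0},
  {"dp": [-0.25, 0, 0], "angular": [0, 0, 0], "gripper": 0},
  {"dp": [-0.2, 0, 0], "angular": [0, 0, 0], "gripper": 0},
  {"dp": [0, -0.1, -0.1], "angular": [0, 0, 0], "gripper": 0},
  {"dp": [0, -0.2, -0.2], "angular": [0, 0, 0], "gripper": 0},
  {"dp": [0, -0.2, -0.2], "angular": [0, 0, 0], "gripper": 0},
])

```text
clock: 9.25
position: [0.5262, -0.0479, 0.1903]
ee_rot: [0.689, -0.153, 0.692, 0.152]
contact_force: [-0.7, -0.4, -0.0]
width: -0.0001
```

```bash
python3 - <<'E'
from h import *
rep([-.118,0,.17])
E
```

```text
t 9.25 shaker pos mm [-73.3  75.1 190.3] F shaker [-0.84 -0.1  -0.02] w -8.510071602059077e-05
rot units [ 0.0021 -0.003  -0.0004] q6 [-0.22  0.24  1.67 -0.    1.24 -0.65]
dp units total [ 0.1703 -0.6245 -0.3739]
```

arm_command([
  {"dp": [0, -0.15, -0.09], "angular": [0.002, -0.003, 0], "gripper": 0},
  {"dp": [0, -0.15, -0.09], "angular": [0, 0, 0], "gripper": 0},
  {"dp": [0.04, -0.15, -0.09], "angular": [0, 0, 0], "gripper": 0},
  {"dp": [0.04, -0.1, -0.06], "angular": [0, 0, 0], "gripper": 0},
  {"dp": [0.03, 0, 0], "angular": [0, 0, 0], "gripper": 0},
  {"dp": [0, 0, 0], "angular": [0, 0, 0], "gripper": 0},
  {"dp": [0, 0, 0], "angular": [0, 0, 0], "gripper": 0},
  {"dp": [0, 0, 0], "angular": [0, 0, 0], "gripper": 0},
])

```text
clock: 10.25
position: [0.5093, -0.1304, 0.1699]
ee_rot: [0.687, -0.149, 0.695, 0.151]
contact_force: [0.0, 0.1, -0.5]
width: -0.0001
```

```bash
python3 - <<'E'
from h import *
rep([-.118,0,.145])
b=grab('side','side4')['image'][150:300,260:460]
cv2.imwrite('pics/c4.png',cv2.resize(b,None,fx=4,fy=4,interpolation=cv2.INTER_CUBIC))
E
```

```text
t 10.25 shaker pos mm [-123.1    7.2  169.9] F shaker [ 0.06  0.07 -0.53] w -0.00010868705462854516
rot units [-0.0022 -0.0073 -0.0037] q6 [-0.38  0.25  1.7  -0.    1.2  -0.81]
dp units total [ 0.2063 -0.0614  0.0455]
```

View pics/c4.png

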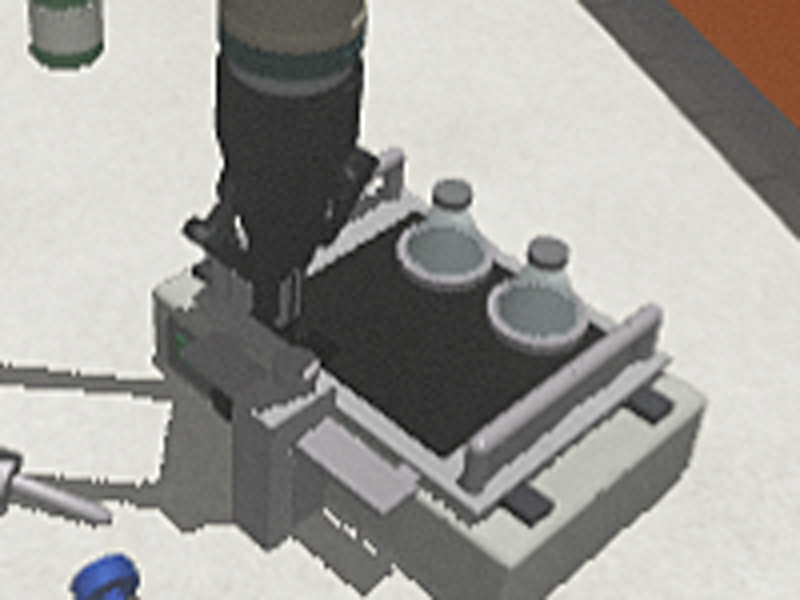

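The fingers are above the pin head, tip at crop (275,325), and the pin head at (295,365) is seated lower. The fallen look-alikes haven't moved. I'll correct the lateral offset and start down.

arm_command([
  {"dp": [0, -0.045, 0.03], "angular": [-0.002, -0.007, -0.003], "gripper": 0},
  {"dp": [0.06, -0.01, 0.01], "angular": [0, 0, 0], "gripper": 0},
  {"dp": [0.06, 0, 0], "angular": [0, 0, 0], "gripper": 0},
  {"dp": [0.04, 0, 0], "angular": [0, 0, 0], "gripper": 0},
  {"dp": [0.02, 0, 0], "angular": [0, 0, 0], "gripper": 0},
  {"dp": [0, 0, 0], "angular": [0, 0, 0], "gripper": 0},
  {"dp": [0, 0, 0], "angular": [0, 0, 0], "gripper": 0},
  {"dp": [0, 0, 0], "angular": [0, 0, 0], "gripper": 0},
])

```text
clock: 11.3
position: [0.5171, -0.1342, 0.1467]
ee_rot: [0.691, -0.151, 0.691, 0.152]
contact_force: [-0.6, -0.8, 0.3]
width: -0.0001
```

```bash
python3 - <<'E'
from h import *
rep([-.118,0,.1275])
E
```

```text
t 11.3 shaker pos mm [-117.6    0.5  146.7] F shaker [-0.89 -0.44  0.35] w -0.00013240946123673026
rot units [ 0.0005  0.0003 -0.0004] q6 [-0.38  0.28  1.73  0.    1.14 -0.82]
dp units total [ 0.1603 -0.0043 -0.0034]
```

arm_command([
  {"dp": [0.025, 0, 0], "angular": [0, 0, 0], "gripper": 0},
  {"dp": [0.025, 0, 0], "angular": [0, 0, 0], "gripper": 0},
  {"dp": [0.02, 0, 0], "angular": [0, 0, 0], "gripper": 0},
  {"dp": [0.02, 0, 0], "angular": [0, 0, 0], "gripper": 0},
  {"dp": [0.015, 0, 0], "angular": [0, 0, 0], "gripper": 0},
  {"dp": [0.015, 0, 0], "angular": [0, 0, 0], "gripper": 0},
  {"dp": [0.015, 0, 0], "angular": [0, 0, 0], "gripper": 0},
  {"dp": [0.015, 0, 0], "angular": [0, 0, 0], "gripper": 0},
])

```text
clock: 12.3
position: [0.5172, -0.1336, 0.1314]
ee_rot: [0.691, -0.151, 0.69, 0.152]
contact_force: [-1.6, -0.1, 6.2]
width: -0.0001
```

```bash
python3 - <<'E'
from h import *
rep([-.118,0,.1275])
E
```

```text
t 12.3 shaker pos mm [-117.3    1.   131.4] F shaker [-1.44  0.59  6.25] w -0.00013901195918608893
rot units [ 0.0004  0.0015 -0.0001] q6 [-0.38  0.29  1.75  0.    1.1  -0.82]
dp units total [ 0.0323 -0.0083 -0.0062]
```

arm_command([
  {"dp": [0.014, 0, 0], "angular": [0, 0, 0], "gripper": 0},
  {"dp": [0.014, 0, 0], "angular": [0, 0, 0], "gripper": 0},
  {"dp": [0.014, 0, 0], "angular": [0, 0, 0], "gripper": 0},
  {"dp": [0.014, 0, 0], "angular": [0, 0, 0], "gripper": 0},
  {"dp": [0.014, 0, 0], "angular": [0, 0, 0], "gripper": 0},
  {"dp": [0.014, 0, 0], "angular": [0, 0, 0], "gripper": 0},
  {"dp": [0.014, 0, 0], "angular": [0, 0, 0], "gripper": 0},
  {"dp": [0.014, 0, 0], "angular": [0, 0, 0], "gripper": 0},
])

```text
clock: 13.3
position: [0.5171, -0.1336, 0.1275]
ee_rot: [0.693, -0.153, 0.689, 0.151]
contact_force: [-2.7, 0.9, 10.3]
width: -0.0
```

```bash
python3 - <<'E'
from h import *
rep([-.118,0,.1275])
E
```

```text
t 13.3 shaker pos mm [-117.4    1.1  127.5] F shaker [-2.08  1.97 10.26] w -1.1292235050611819e-05
rot units [0.0008 0.0033 0.0025] q6 [-0.38  0.29  1.76  0.    1.09 -0.82]
dp units total [ 0.0001 -0.009  -0.0051]
```

At nominal depth, but the force is only 10 N. I'll press harder to confirm it has bottomed.

arm_command([
  {"dp": [0.02, 0, 0], "angular": [0, 0, 0], "gripper": 0},
  {"dp": [0.025, 0, 0], "angular": [0, 0, 0], "gripper": 0},
  {"dp": [0.03, 0, 0], "angular": [0, 0, 0], "gripper": 0},
  {"dp": [0.035, 0, 0], "angular": [0, 0, 0], "gripper": 0},
  {"dp": [0.035, 0, 0], "angular": [0, 0, 0], "gripper": 0},
  {"dp": [0.035, 0, 0], "angular": [0, 0, 0], "gripper": 0},
  {"dp": [0.035, 0, 0], "angular": [0, 0, 0], "gripper": 0},
  {"dp": [0.035, 0, 0], "angular": [0, 0, 0], "gripper": 0},
])

```text
clock: 14.3
position: [0.5172, -0.1336, 0.1274]
ee_rot: [0.697, -0.157, 0.684, 0.148]
contact_force: [-6.9, 3.9, 26.2]
width: 0.0001
```

```bash
python3 - <<'E'
from h import *
rep([-.118,0,.1275])
E
```

```text
t 14.3 shaker pos mm [-117.3    1.   127.4] F shaker [-4.63  6.4  26.17] w 9.50287757956306e-05
rot units [0.0018 0.0092 0.0102] q6 [-0.38  0.28  1.77 -0.    1.07 -0.82]
dp units total [-0.0006 -0.0087 -0.0055]
```

It has bottomed: 26 N and no further travel, with the tip at 127.4 mm against 127.5 nominal. I'll retreat straight up.

arm_command([
  {"dp": [-0.03, 0, 0], "angular": [0, 0, 0], "gripper": 0},
  {"dp": [-0.1, 0, 0], "angular": [0, 0.009, 0.01], "gripper": 0},
  {"dp": [-0.25, 0, 0], "angular": [0, 0, 0], "gripper": 0},
  {"dp": [-0.35, 0, 0], "angular": [0, 0, 0], "gripper": 0},
  {"dp": [-0.35, 0, 0], "angular": [0, 0, 0], "gripper": 0},
  {"dp": [-0.2, 0, 0], "angular": [0, 0, 0], "gripper": 0},
  {"dp": [0, 0, 0], "angular": [0, 0, 0], "gripper": 0},
  {"dp": [0, 0, 0], "angular": [0, 0, 0], "gripper": 0},
])

```text
clock: 15.3
position: [0.5161, -0.1332, 0.2838]
ee_rot: [0.69, -0.152, 0.691, 0.153]
contact_force: [-1.5, 0.5, -0.1]
width: 0.0
```

```bash
python3 - <<'E'
from h import *
rep(); pinz('side5')
b=load('side5')['image'][110:400,240:480]
cv2.imwrite('pics/c5.png',cv2.resize(b,None,fx=2,fy=2,interpolation=cv2.INTER_CUBIC))
E
```

```text
t 15.3 shaker pos mm [-118.1    1.8  283.8] F shaker [-1.13  1.09 -0.09] w 2.772334345346435e-05
rot units [ 0.0018 -0.0011 -0.001 ] q6 [-0.38  0.19  1.49 -0.    1.46 -0.82]
pin top [0.1267 0.1276 0.128  0.1283]
```

View pics/c5.png

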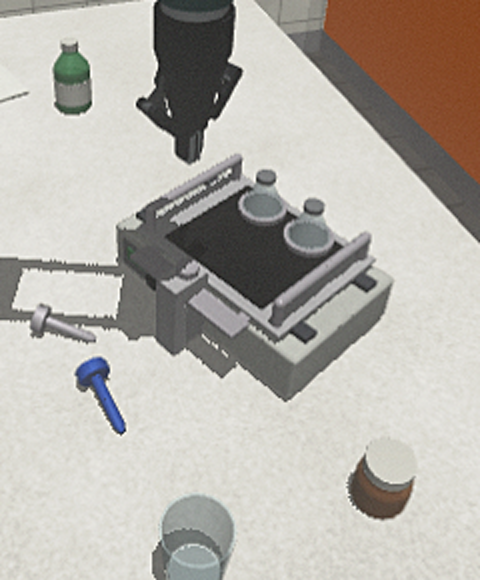

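The pin head sits on the bracket at crop (188,270), with its top at 127.6 mm against 127.5 mm nominal. The bottle (72,80), beaker (197,535) and jar (385,478) are standing as before, and the gripper is clear. I'll hand in.

```bash
python3 -c "
from rig import sign_off
print(sign_off())"
```

```text
the job is handed in; nothing more can be done
None
```

The shaker is locked and the job is handed in. I pushed the +y cross bar towards -y at about 12 mm/s until the pin dropped into the strip's hole. I then pressed the pin home with closed fingers and lifted clear, finishing at about 15.3 s.

**Last checks:**
- **Drop:** the pin's head top went from 154 mm to 136 mm when it fell into the hole.
- **Fully home:** the head top ended at about 127.6 mm, against 127.5 mm nominal. At 26 N it moved no further.
- **Bystanders:** the bottle, beaker and jar stand in the picture as before. I judged this by eye and did not measure their positions.
- **Robot:** the gripper ended about 150 mm above the pin, touching nothing.

**Unexpected:** the grey and blue look-alike pins, upright in the first pictures, were lying down in the later ones. The arm's path did not come near them and no contact force showed, so they appear to have toppled by themselves. I left them where they lay.

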